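# Hold the tool chest's lid at 45 degrees for fitting its lid stay

## Robot

A 7-joint arm with a two-finger parallel gripper is mounted at the origin on the work surface. World frame = base frame: x ahead of the robot, y to its left, z up, the work surface at z = 0. Lengths are in m, angles in rad, forces in N, time in s.
With the tool pointing down it reaches from about 0.425 to 0.825 m from the base axis. Payload 3.6 kg.
Tool frame: the origin (TCP) lies between the finger pads, 19 mm behind the fingertips; this is the grasp point; z points along the fingers, y is the line along which they close (so a half turn about z gives the same grasp; the last joint's range is limited). The gripper opens to 85 mm and grips with 20 to 120 N. Pads are 22 mm wide; open, the fingers measure 114 mm over their backs; the gripper's body (76 mm by 85 mm) begins 54 mm behind the grasp point. The pads swing forward as they close: fully open they stand 13 mm farther back than shut.
Start: joints at [-1.165, 0.615, -0.013, 1.423, 0.008, 1.103, -0.04], TCP at [0.273, 0.59, 0.25] pointing down, gripper open.
Joint ranges: [-3.12, 3.12], [-0.3, 2.06], [-1.34, 1.32], [0.26, 2.42], [-1.36, 4.5], [0.01, 1.98], [-2.84, 2.84]. Speed limits (rad/s): [2.79, 2.79, 3.14, 3.14, 3.14, 3.14, 3.14].

## Interface

Orientations are given as a unit quaternion [x, y, z, w].
In Python, from bench import r gives the robot as it stands. The module is installed in compiled form; this text tells all that it offers.
- The arm moves only by the shell command python3 -m creep 'ROWS' [OPENING] [FORCE]. ROWS is JSON, a list of rows, each a list of 4 numbers: the shift along the tool's x, y, z in cm, then the turn about the tool's z in rad. A call has 1 to 10 rows; each row shifts and turns the commanded pose from where the row before left it, along the tool's axes as they then stand; what a row does not reach is not made up. A row lasts 1/12 s, in which the tool goes at most 41.7 mm and 7.16 degrees, less where a joint would pass 70% of its speed; a pose out of reach is approached as far as the arm can. A call with a gripper value outside its range is refused whole. OPENING is the finger opening in cm, from 0 to 8.54, set as the call begins (- or left out, the last holds). The fingers move at their own pace and stop on an object; FORCE is the grip in N (left out, the last holds). Time passes only in rows, so rows that do not move let the fingers close. It gives the time, the measured TCP pose, the force, the opening and the grip force at its end, in the units of the state.
- r.state(): the state, without advancing time (a new reading comes with each control period).
- r.read_camera(name): name is "scene" or "top" or "wrist"; returns (picture, depth): 384x512x3 uint8, red, green, blue; 384x512 float32, m along the optical axis (not along the pixel's ray), 0 where there is no reading.
- r.calibration(name): a dict with "fx", "fy", "cx", "cy" (pixels), "k1" (the pictures are not rectified: a ray, as slopes to the right and down, at radius r is drawn at 1 + k1 r^2 times it, then the intrinsics apply), "world_from_camera" (4x4, takes a point from camera to world coordinates); the wrist camera has in their place "tool_from_camera" (4x4, takes a point from camera to tool coordinates, whose origin is the TCP and whose axes are the flange's). Camera axes: x right, y down, z forward; pixel columns grow to the right and rows downward; lengths in m; the calibration is good to about 2 mm. A picture is of the moment at which its call begins: read the wrist's pose just before it. calibration takes no time and is no camera call.
- r.hand_in(): hands the job in; it is judged then, once.
The state is a dict: "t": time; "joints": joint angles; "qd": joint speeds; "tau": joint torques, N m; "eef_pos": TCP position; "tool_rot": TCP orientation; "force": force on the tool from outside, world axes, zero at the start; "torque": the same for the moment, N m; "grip_width": finger opening in m; "grasp_force": force on a finger pad.
Only numpy, scipy, OpenCV 4.12 (cv2) and the standard library are available. Lean on these libraries where they do the work, as an engineer would, in place of code of your own. Each camera call takes 0.05 s, during which the arm holds its last target. There are 200 camera calls.

## Task

A colleague on the far side of the bench is about to screw a lid stay into the small steel tool chest: first, with the lid still shut, lay the slotted stay arm flat in the long compartment of the grey plastic fitter's tray and the stud bracket flat, stud up, in the tray's empty short compartment, and let go of both. Then raise the chest's lid by its bow handle, never letting it drop, and finish while still holding it by the handle, steady, open at 45 degrees from shut: do not let go at the end. Leave the other things on the bench where they are.

Things in the scene. Friction and masses are not known exactly. Their poses are not given: they have to be found in the camera images.
- chest: Grey steel tool chest, 220 (its x) x 320 (its y) x 155 mm high, fixed on the bench, its hinged back towards the robot, its drawers and opening side facing away (its +x). Origin: centre of its underside. With the lid shut it is 185 mm high; the lid reaches 116 mm in x and 164 mm in y from the centre.
- lid_hinge (a point): Middle of the lid's hinge line, on the top rear edge of the chest: 110 mm behind the chest's centre (its -x) and 155 mm up; the hinge line runs along the chest's y. It does not move with the lid.
- lid_angle (a joint): Opening angle of the chest's lid in rad: 0 shut (as at the start), growing as its edge away from the robot rises and comes back towards the robot; 0.785 is 45 degrees; stop at 1.75. Lid and handle weigh about 0.7 kg (up to a fifth more or less) and fall shut when let go below upright: the hinge is free, no brake or spring.
- lid_handle (a point): Bow handle on the lid: round steel bar 10 mm thick, straight for 98 mm along its y (the chest's y), its axis 38 mm off the lid's top, on two posts at y -55 and +55 mm. Origin: middle of the bar's axis, 185 mm from the hinge line along the lid and 68 mm to its outer side (shut: 185 mm in the chest's +x from the hinge, 223 mm above the bench). It turns with the lid; z is the lid's outward normal.
- lid: The chest's lid: a shallow steel tray upside down, 226 deep x 328 wide x 30 mm, hinged to the chest's back edge. Origin: on the hinge line (same point as lid_hinge); its x runs along the lid away from the hinge, z is its outward normal.
- tray: Grey plastic open fitter's tray, 206 (its x) x 152 (its y) x 18 mm high, fixed on the bench; walls and dividers 5 mm, floor 4 mm thick. Its +y half is one long compartment, its -y half two short ones: the one at +x is empty, the one at -x holds screws. Origin: centre of its underside.
- tray_long (a point): Centre of the floor of the tray's long compartment, which is 196 (tray x) x 68 mm (tray y) inside, 14 mm deep; axes as the tray's.
- tray_short (a point): Centre of the floor of the empty short compartment, which is 95 (tray x) x 68 mm (tray y) inside, 14 mm deep; axes as the tray's.
- stay_arm: Slotted stay arm: flat steel bar with round ends, 170 long (its x) x 20 wide (its y) x 6 mm thick, with an 8 mm wide slot along its middle, 130 g, lying flat on the bench. Origin: centre of its underside. Either end may lie either way in the tray.
- stud_bracket: Stud bracket: flat steel plate 80 (its x) x 36 (its y) x 6 mm thick with a plain round upright stud 12 mm in diameter and 22 mm high at the centre of its top (28 mm high in all), 140 g, lying on the bench with the stud up. Origin: centre of its underside; z up the stud.
- wrench: Steel combination wrench 180 mm long lying on the bench; to be left alone.
- screwdriver: Screwdriver with a black handle, 200 mm long, lying on the bench; to be left alone.
- hammer: Hammer with a wooden handle, 260 mm long, lying left of the chest; to be left alone.
- spray_can: Spray can, 54 mm in diameter, 190 mm high; to be left alone.
- jar: Glass jar with a steel cap, 68 mm in diameter, 85 mm high; to be left alone.
- mug: White mug, 82 mm in diameter, 92 mm high; to be left alone.
- tape_measure: Black and steel tape measure, 62 x 34 x 60 mm high, standing between the tray and the chest; to be left alone.
Things that resemble listed ones, but are neither listed nor needed, are in the scene too. What is shaped like the stud_bracket but red is not meant.

How it is judged:
On the way:
1. both parts lie flat in their compartments, let go, with the lid still shut (x of stay_arm in the frame of tray_long between -0.02 and 0.02 m and y of stay_arm in the frame of tray_long between -0.027 and 0.027 m and z of stay_arm in the frame of tray_long between -0.004 and 0.004 m and angle between each of stay_arm, stud_bracket's own z axis and vertical below 0.06 rad and angle between the x axis of stay_arm and the x axis of tray, either way round below 0.35 rad and linear speed of each of stay_arm, stud_bracket below 0.03 m/s and contact force between the fingers and stay_arm below 0.1 N and x of stud_bracket in the frame of tray_short between -0.016 and 0.016 m and y of stud_bracket in the frame of tray_short between -0.026 and 0.026 m and z of stud_bracket in the frame of tray_short between -0.004 and 0.004 m and angle between the x axis of stud_bracket and the x axis of tray, either way round below 0.55 rad and contact force between the fingers and stud_bracket below 0.1 N and value of joint lid_angle below 0.06 rad), for 0.2 s.
At the end, for the whole second after the job is handed in: Stay arm flat in the long compartment, stud bracket flat, stud up, in the empty short one, neither touched; the lid still at 45 degrees, 4 either way (0.715 to 0.855 rad), carried only by the fingers on its handle (over 1 N, TCP within 65 mm of the bar's middle) (x of stay_arm in the frame of tray_long between -0.02 and 0.02 m and y of stay_arm in the frame of tray_long between -0.027 and 0.027 m and z of stay_arm in the frame of tray_long between -0.004 and 0.004 m and angle between each of stay_arm, stud_bracket's own z axis and vertical below 0.06 rad and angle between the x axis of stay_arm and the x axis of tray, either way round below 0.35 rad and linear speed of each of stay_arm, stud_bracket below 0.03 m/s and contact force between the fingers and stay_arm below 0.1 N and x of stud_bracket in the frame of tray_short between -0.016 and 0.016 m and y of stud_bracket in the frame of tray_short between -0.026 and 0.026 m and z of stud_bracket in the frame of tray_short between -0.004 and 0.004 m and angle between the x axis of stud_bracket and the x axis of tray, either way round below 0.55 rad and contact force between the fingers and stud_bracket below 0.1 N and value of joint lid_angle between 0.715 and 0.855 rad and velocity of joint lid_angle between -0.08 and 0.08 rad/s and contact force between the fingers and lid above 1 N and distance between the grasp point and lid_handle below 0.065 m and contact force between each of stay_arm, stud_bracket and lid below 0.1 N); the arm keeps its last pose, push and grip.
It fails at once if the lid drops (falls faster than 2.5 rad/s) (velocity of joint lid_angle below -2.5 rad/s).
It fails at once if another thing on the bench is moved more than 4 cm (distance of any of wrench, screwdriver, hammer, spray_can, jar, mug, tape_measure from where it was at the start of the episode above 0.04 m).
It also fails if it takes over 64 s, if anything falls off the work surface, if the arm or the gripper's body presses on something with over 40 N, if the wrist force passes 120 N, or if a joint passes its speed limit or range.

## Working session

There is one attempt and no reset: what is moved stays moved. The work goes in short steps, Python scripts to look and compute and a shell command to move; the robot and the scene stay as the last step left them, time stands still between calls to the robot, and variables do not carry over. Pictures are saved under pics/ and viewed, at most 10 in all, crops included, and the job is handed in when it is done.

```bash
mkdir -p pics
cat > h.py <<'E'
import numpy as np, cv2
from bench import r
from scipy.spatial.transform import Rotation as R
def wfc(name):
    c=r.calibration(name)
    if name!='wrist': return c,np.array(c['world_from_camera'])
    s=r.state(); T=np.eye(4); T[:3,:3]=R.from_quat(s['tool_rot']).as_matrix(); T[:3,3]=s['eef_pos']
    return c,T@np.array(c['tool_from_camera'])
def rays(c,uv):
    K=np.array([[c['fx'],0,c['cx']],[0,c['fy'],c['cy']],[0,0,1.]])
    p=cv2.undistortPoints(np.asarray(uv,float).reshape(-1,1,2),K,np.array([c['k1'],0,0,0,0.]))[:,0]
    return np.c_[p,np.ones(len(p))]
def onplane(c,T,uv,z):
    d=rays(c,uv)@T[:3,:3].T; o=T[:3,3]
    return o+d*((z-o[2])/d[:,2])[:,None]
def cloud(c,T,dep):
    v,u=np.mgrid[:dep.shape[0],:dep.shape[1]]
    d=rays(c,np.c_[u.ravel(),v.ravel()])*dep.reshape(-1,1)
    return (d@T[:3,:3].T+T[:3,3]).reshape(dep.shape+(3,))
def grab(name):
    c,T=wfc(name); im,dep=r.read_camera(name); return c,T,im,dep
def save(im,f,s=1): cv2.imwrite('pics/'+f,cv2.resize(im[:,:,::-1],None,fx=s,fy=s,interpolation=cv2.INTER_CUBIC))
E
python3 - <<'E'
from h import *
for n in ['top','scene']:
    c,T,im,d=grab(n); np.savez(n+'.npz',im=im,d=d); save(im,n+'.png',1.5); print(n,T.round(3).tolist(),c['fx'])
print(r.state())
E
```

```text
top [[-0.028, -0.998, 0.058, 0.486], [-1.0, 0.028, -0.002, -0.012], [-0.0, -0.058, -0.998, 1.797], [0.0, 0.0, 0.0, 1.0]] 475.71976266837163
scene [[-0.386, 0.711, -0.588, 1.641], [0.923, 0.293, -0.251, 0.443], [-0.006, -0.64, -0.768, 1.549], [0.0, 0.0, 0.0, 1.0]] 448.77513025610523
{'t': 0.1, 'joints': array([-1.16447949,  0.61583371, -0.01262079,  1.42474714,  0.00807868,
        1.10341924, -0.04040371]), 'qd': array([-9.13967313e-04, -1.07581111e-03,  9.07674029e-04, -3.86248223e-03,
       -1.63127548e-05,  4.23375846e-04,  5.04498308e-04]), 'tau': array([ 1.81122548e-03, -4.70381248e+01,  2.60519637e-01, -1.71569556e+01,
        1.00808783e-02,  5.93164455e-03,  2.12261023e-05]), 'eef_pos': array([0.27233773, 0.58947822, 0.24894384]), 'tool_rot': array([ 2.14695864e-01,  9.76680242e-01, -1.15243101e-03, -2.48840161e-04]), 'force': array([-0.06322724,  0.70798573,  0.51182701]), 'torque': array([-0.04653998,  0.01243957, -0.04873739]), 'grasp_force': 0.0, 'grip_width': 0.08552156583257615}
```

View pics/top.png

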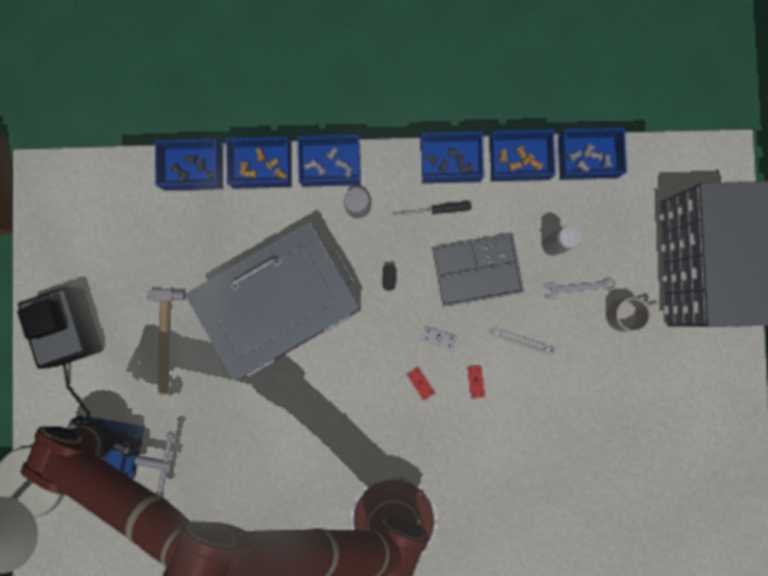

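View pics/scene.png

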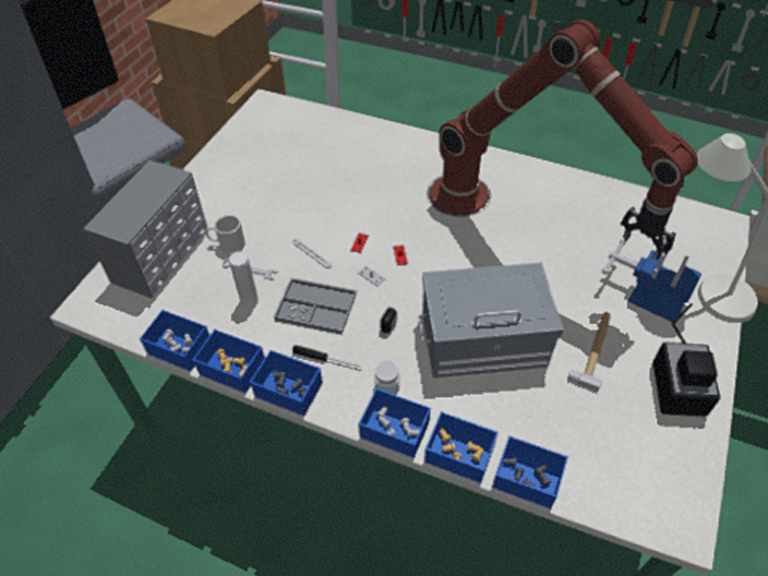

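The top view (shown at 1.5x) has the chest at (275,297) and the tray at (477,269). The tray's screws are top right at (492,250) and its empty short compartment is top left at (455,255).

- **Bracket candidates:** grey at (439,337), red at (420,383) and red at (476,381). The grey one is meant, since the red ones are ruled out.
- **Stay arm candidates:** a bar at (522,340) and the wrench at (580,287). The bar with two round ends fits.

I'll confirm both in an enlarged crop.

Run:
```python
from h import *
D=np.load('top.npz'); im=D['im'];d=D['d']; c,T=wfc('top')
save(im[145:275,265:425],'crop1.png',5)
P=cloud(c,T,d)
# chest lid top & handle by height
z=P[:,:,2]; m=((abs(z-0.185)<0.012)).astype(np.uint8); m[:, :110]=0; m[:,250:]=0
m=cv2.morphologyEx(m,cv2.MORPH_OPEN,np.ones((5,5)))
cn=max(cv2.findContours(m,0,2)[0],key=cv2.contourArea); q=cv2.boxPoints(cv2.minAreaRect(cn))
print('lid',onplane(c,T,q,.185).round(4).tolist(), np.median(z[m>0]))
g=cv2.cvtColor(im,cv2.COLOR_RGB2GRAY); hsv=cv2.cvtColor(im,cv2.COLOR_RGB2HSV)
def box(u0,u1,v0,v1,zz,n,thr):
    s=g[v0:v1,u0:u1]; mm=(s<thr).astype(np.uint8); mm=cv2.morphologyEx(mm,cv2.MORPH_CLOSE,np.ones((3,3)))
    k=max(cv2.findContours(mm,0,2)[0],key=cv2.contourArea); rr=cv2.minAreaRect(k); w=onplane(c,T,cv2.boxPoints(rr)+[u0,v0],zz)
    print(n,w.mean(0).round(4),w.round(4)[:,:2].tolist(),np.linalg.norm(w-np.roll(w,1,0),axis=1).round(4)[:2])
bg=np.median(g[225:240,330:380]); print('bg',bg)
box(284,353,150,210,.018,'tray',bg*.75)
print('stayends',onplane(c,T,[[492/1.5,331/1.5],[552/1.5,350/1.5],[439/1.5,337/1.5],[237/1.5,283/1.5],[277/1.5,262/1.5]],.006).round(4).tolist())
```

```text
lid [[0.5667, 0.4621, 0.185], [0.7256, 0.1719, 0.185], [0.524, 0.0619, 0.185], [0.3673, 0.3505, 0.185]] 0.18595829180531287
bg 148.0
tray [ 0.6166 -0.225   0.018 ] [[0.6768, -0.1124], [0.7081, -0.3156], [0.5563, -0.3372], [0.5254, -0.135]] [0.1531 0.2056]
stayends [[0.46, -0.2588, 0.006], [0.4084, -0.4073, 0.006], [0.4488, -0.1256, 0.006], [0.5983, 0.3782, 0.006], [0.6485, 0.2765, 0.006]]
```

View pics/crop1.png

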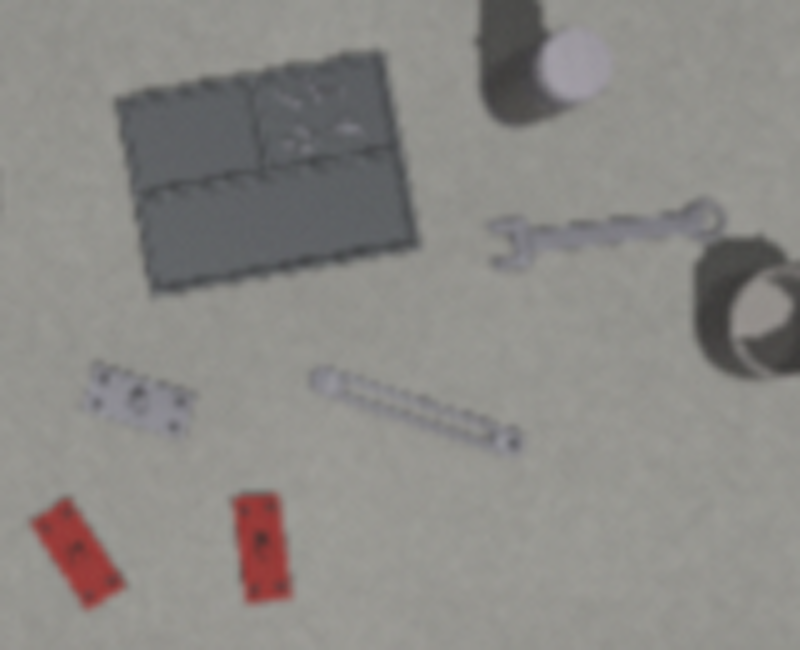

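The crop confirms it. The grey bracket with a stud is at crop (140,400), and the slotted bar with round ends runs from (313,380) to (520,440). The red brackets and the wrench are ruled out. Next I'll work out the approach move.

```bash
cat >> h.py <<'E'
def go(x,y,z,psi=None,frm=None):
    """psi: wanted world yaw of tool y (mod pi). turn first, then shift in tool axes (cm)"""
    s=r.state(); M=R.from_quat(s['tool_rot']).as_matrix(); p=s['eef_pos']
    cur=np.arctan2(M[1,1],M[0,1]); th=0
    if psi is not None: th=-((psi-cur+np.pi/2)%np.pi-np.pi/2)
    M2=M@R.from_rotvec([0,0,th]).as_matrix()
    d=M2.T@(np.array([x,y,z])-p)*100
    print('turn %.3f then shift cm %s | pos %s psi %.3f j7 %.2f F %s w %.4f tilt %.3f t %.2f'%(th,d.round(2),p.round(4),cur,s['joints'][6],s['force'].round(1),s['grip_width'],np.arccos(-M[2,2]),s['t']))
E
python3 - <<'E'
from h import *
go(.449,-.126,.25,1.297)
M=R.from_quat(r.state()['tool_rot']).as_matrix()
for p in [(.40,.35),(.44,-.05)]:print(p,(M.T@(np.array([*p,.30])-r.state()['eef_pos'])*100).round(1))
print(wfc('wrist')[0]['tool_from_camera'],wfc('wrist')[0]['fx'])
E
```

```text
turn -0.159 then shift cm [-3.635e+01 -6.411e+01  3.000e-02] | pos [0.2723 0.5895 0.2489] psi 1.138 j7 -0.04 F [-0.1  0.7  0.5] w 0.0855 tilt 0.002 t 0.10
(0.4, 0.35) [-21.6 -16.4  -5.1]
(0.44, -0.05) [-42. -51.  -5.]
[[-7.95957939e-04 -9.46779127e-01 -3.21882976e-01  8.27998715e-02]
 [ 9.99999683e-01 -7.59050185e-04 -2.40164349e-04 -7.20849406e-04]
 [-1.69427401e-05 -3.21883065e-01  9.46779432e-01 -1.24813049e-01]
 [ 0.00000000e+00  0.00000000e+00  0.00000000e+00  1.00000000e+00]] 327.34090240240937
```

```bash
python3 -m creep '[[-2.7,-2.05,-0.65,0],[-2.7,-2.05,-0.65,0],[-2.7,-2.05,-0.65,0],[-2.7,-2.05,-0.65,0],[-2.7,-2.05,-0.65,0],[-2.7,-2.05,-0.65,0],[-2.7,-2.05,-0.65,0],[-2.7,-2.05,-0.65,0]]'
python3 -m creep '[[-1.7,-2.9,0,0],[-1.7,-2.9,0,0],[-1.7,-2.9,0,0],[-1.7,-2.9,0,0],[-1.7,-2.9,0,0],[-1.7,-2.9,0,0]]'
python3 -m creep '[[-1.7,-2.9,0,0],[-1.7,-2.9,0,0],[-1.7,-2.9,0,0],[-1.7,-2.9,0,0],[-1.7,-2.9,0,0],[-1.7,-2.9,0,0],[0,0,0,0],[0,0,0,0]]'
python3 - <<'E'
from h import *
go(.449,-.126,.25,1.297)
E
```

```text
t: 0.77
eef_pos: [0.4002, 0.3488, 0.3019]
tool_rot: [0.215, 0.977, -0.0, -0.0]
force: [0.5, 0.1, 0.5]
grip_width: 0.0854
grasp_force: 0.0
t: 1.27
eef_pos: [0.4191, 0.1481, 0.3018]
tool_rot: [0.215, 0.977, -0.0, -0.0]
force: [1.0, 0.8, -1.1]
grip_width: 0.0857
grasp_force: 0.0
t: 1.93
eef_pos: [0.4387, -0.0529, 0.3017]
tool_rot: [0.217, 0.976, -0.0, -0.0]
force: [0.6, 0.9, 0.1]
grip_width: 0.0855
grasp_force: 0.0
turn -0.164 then shift cm [-2.97 -6.75  5.17] | pos [ 0.4387 -0.0529  0.3017] psi 1.133 j7 1.27 F [0.6 0.9 0.1] w 0.0855 tilt 0.001 t 1.93
```

```bash
python3 -m creep '[[0,0,0,-0.08],[0,0,0,-0.08],[-1.2,-3.5,1,0],[-1.2,-3.5,1,0],[-1.2,-3.5,1,0],[-1.2,-3.5,1,0],[0,0,0,0],[0,0,0,0]]' 3
python3 - <<'E'
from h import *
go(.449,-.126,.25,1.297)
c,T,im,d=grab('wrist'); np.savez('w1.npz',im=im,d=d,T=T); save(im,'w1.png',1.5)
E
```

```text
t: 2.6
eef_pos: [0.4472, -0.1992, 0.261]
tool_rot: [0.137, 0.991, 0.0, -0.001]
force: [-0.9, 0.9, -0.7]
grip_width: 0.0298
grasp_force: 0.0
turn -0.002 then shift cm [1.8  7.09 1.11] | pos [ 0.4472 -0.1992  0.261 ] psi 1.295 j7 1.78 F [-0.9  0.9 -0.7] w 0.0298 tilt 0.002 t 2.60
```

View pics/w1.png

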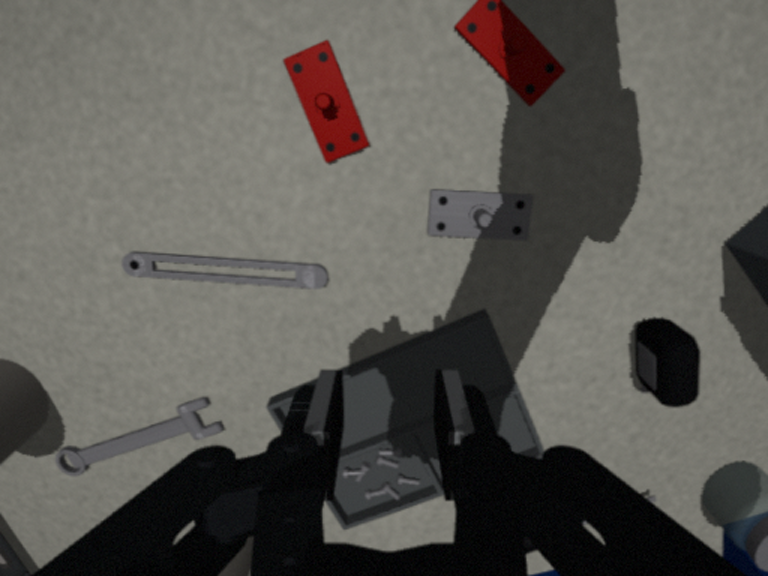

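The wrist view (1.5x) shows the bracket plate with corners at (431,190), (534,195), (530,241) and (428,236). The stay arm runs from (123,264) to (328,276).

Run:
```python
from h import *
D=np.load('w1.npz'); T=D['T']; c=r.calibration('wrist')
b=onplane(c,T,np.array([(431,190),(534,195),(530,241),(428,236)])/1.5,.006)
e=b[1]+b[2]-b[0]-b[3]; print('br',b.mean(0),np.arctan2(e[1],e[0]),np.linalg.norm(e)/2)
s=onplane(c,T,np.array([(123,264),(328,276)])/1.5,.006); e=s[1]-s[0]
print('stay',s.mean(0),np.arctan2(e[1],e[0]),np.linalg.norm(e))
m=b.mean(0); psi=np.arctan2((b[1]+b[2]-b[0]-b[3])[1],(b[1]+b[2]-b[0]-b[3])[0])
go(m[0],m[1],.10,psi); go(m[0],m[1],.028,psi)
# tray by depth: not fully visible
```

```text
br [ 0.44857623 -0.12516028  0.006     ] 1.2511368583735605 0.08073552326240493
stay [ 0.43442912 -0.33499206  0.006     ] 1.2313466781973423 0.16976145321828467
turn 0.048 then shift cm [ 2.16  6.85 16.15] | pos [ 0.4478 -0.1973  0.2614] psi 1.299 j7 1.78 F [0.7 0.4 0.1] w 0.0300 tilt 0.002 t 2.65
turn 0.048 then shift cm [ 2.15  6.84 23.35] | pos [ 0.4478 -0.1973  0.2614] psi 1.299 j7 1.78 F [0.7 0.4 0.1] w 0.0300 tilt 0.002 t 2.65
```

```bash
python3 -m creep '[[0,0,0,0.048],[0.43,1.37,3.2,0],[0.43,1.37,3.2,0],[0.43,1.37,3.2,0],[0.43,1.37,3.2,0],[0.43,1.37,3.2,0],[0,0,0,0],[0,0,0,0]]' 4
python3 - <<'E'
from h import *
go(.4486,-.1252,.028,1.251)
c,T,im,d=grab('wrist'); np.savez('w2.npz',im=im,d=d,T=T); save(im,'w2.png',1.2)
E
```

```text
t: 3.32
eef_pos: [0.4486, -0.124, 0.1016]
tool_rot: [0.157, 0.988, 0.001, -0.002]
force: [-0.1, -0.1, 0.6]
grip_width: 0.0397
grasp_force: 0.0
turn 0.004 then shift cm [-0.06 -0.12  7.36] | pos [ 0.4486 -0.124   0.1016] psi 1.255 j7 1.67 F [-0.1 -0.1  0.6] w 0.0397 tilt 0.004 t 3.32
```

View pics/w2.png

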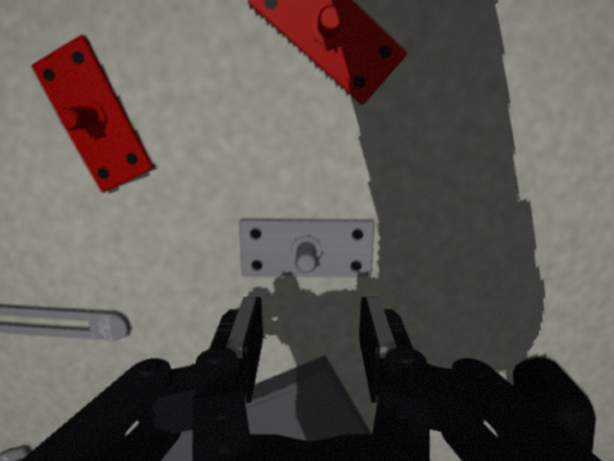

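The stud is at (308,255), between the fingers and aligned with the plate. I'll go down and close on it.

```bash
python3 -m creep '[[0,-0.1,2.4,0],[0,0,2.4,0],[0,0,2.45,0],[0,0,0,0],[0,0,0,0]]' 
python3 -m creep '[[0,0,0,0],[0,0,0,0],[0,0,0,0],[0,0,0,0],[0,0,0,0],[0,0,0,0]]' 0 50
python3 -m creep '[[0,0,-1,0],[0,0,-2,0],[0,0,-2.5,0],[0,0,-2.5,0],[0,0,0,0]]'
python3 - <<'E'
from h import *
go(.6451,-.17,.10,1.7236)
c,T,im,d=grab('top'); save(im[145:275,265:425],'crop2.png',4); np.savez('top2.npz',im=im,d=d)
E
```

```text
t: 3.78
eef_pos: [0.4495, -0.1287, 0.0308]
tool_rot: [0.16, 0.987, -0.0, 0.001]
force: [-0.8, 0.1, -0.5]
grip_width: 0.04
grasp_force: 0.0
t: 4.28
eef_pos: [0.45, -0.1283, 0.0316]
tool_rot: [0.16, 0.987, -0.0, 0.002]
force: [-0.3, -0.1, 6.7]
grip_width: 0.0096
grasp_force: 48.8
t: 4.7
eef_pos: [0.4511, -0.1287, 0.1144]
tool_rot: [0.16, 0.987, -0.0, 0.005]
force: [0.5, 0.4, -1.6]
grip_width: 0.0097
grasp_force: 48.8
turn -0.474 then shift cm [-18.53  -7.03   1.62] | pos [ 0.4511 -0.1287  0.1144] psi 1.250 j7 1.68 F [ 0.5  0.4 -1.6] w 0.0097 tilt 0.010 t 4.70
```

```bash
python3 -m creep '[[0,0,0,-0.118],[0,0,0,-0.118],[0,0,0,-0.118],[0,0,0,-0.12],[-2.5,-1,0,0],[-3.5,-1.3,0,0],[-3.5,-1.3,0,0],[-3.5,-1.3,0,0],[-3.5,-1.3,0,0],[-2,-0.8,0,0]]'
python3 -m creep '[[0,0,0,0],[0,0,0,0]]'
python3 - <<'E'
from h import *
go(.6451,-.17,.034,1.7236)
c,T,im,d=grab('wrist'); save(im,'w3.png',1.2)
E
```

```text
t: 5.58
eef_pos: [0.6452, -0.1689, 0.1086]
tool_rot: [-0.077, 0.997, -0.0, 0.001]
force: [1.8, -0.0, -1.5]
grip_width: 0.0093
grasp_force: 48.9
t: 5.75
eef_pos: [0.6416, -0.1685, 0.1078]
tool_rot: [-0.077, 0.997, 0.0, -0.001]
force: [-0.5, 0.2, -1.0]
grip_width: 0.0097
grasp_force: 48.9
turn 0.001 then shift cm [-0.35 -0.21  7.38] | pos [ 0.6416 -0.1685  0.1078] psi 1.724 j7 1.99 F [-0.5  0.2 -1. ] w 0.0097 tilt 0.003 t 5.75
```

View pics/w3.png

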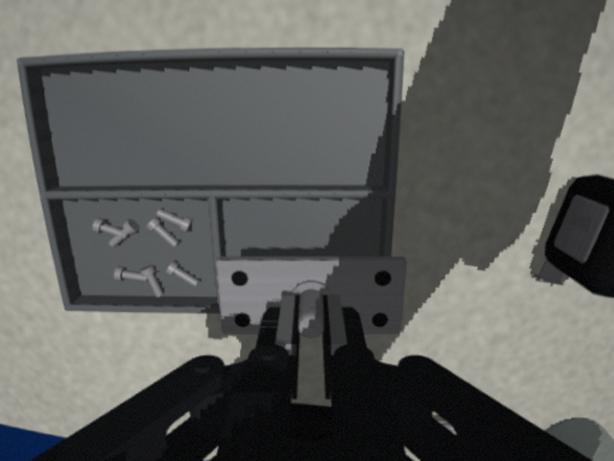

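The wrist view shows the plate level and square to the tray. The tray's long side has corners at (18,60) and (403,48), and the left bottom corner is at (68,310). I'll use these to refine the tray pose.

Run:
```python
from h import *
c,T=wfc('wrist')
a,b,l=onplane(c,T,np.array([(18,60),(403,48),(68,310)])/1.2,.018)[:,:2]
ex=(b-a);print(np.linalg.norm(ex),np.linalg.norm(l-a)); psi=np.arctan2(ex[1],ex[0]); ex/=np.linalg.norm(ex); ey=np.array([-ex[1],ex[0]])
o=(b+l)/2; print('centre',o,psi,'long',o+.0365*ey,'short',o+.05*ex-.0365*ey)
# plate near-edge corners at height ~.085 : left (217,260) right (405,258)
p=onplane(c,T,np.array([(217,260),(405,257)])/1.2,.108-.031+.006); e=p[1]-p[0]; print(p,np.arctan2(e[1],e[0]),np.linalg.norm(e))
```

```text
0.20454978644906088 0.1502344855107484
centre [ 0.61370464 -0.22826629] 1.7284504939319352 long [ 0.5776573  -0.23399686] short [ 0.64190188 -0.17315581]
[[ 0.62511022 -0.21063736  0.083     ]
 [ 0.61203108 -0.13398985  0.083     ]] 1.7398085041647722 0.0777554149502644
```

```bash
python3 -m creep '[[-0.1,-0.1,2.4,0],[0,0,2.4,0],[0,0,1.6,0],[0,0,0.7,0],[0,0,0,0],[0,0,0,0],[0,0,0,0]]'
python3 -m creep '[[0,0,0,0],[0,0,0,0],[0,0,0,0],[0,0,0,0]]' 3
python3 -m creep '[[0,0,-2,0],[0,0,-3,0],[0,0,-3,0],[0,0,-3,0],[0,0,0,0],[0,0,0,0]]'
python3 - <<'E'
from h import *
go(.4344,-.3350,.10,1.2313+np.pi/2)
c,T,im,d=grab('top'); save(im[145:275,265:425],'crop3.png',5)
c,T,im,d=grab('wrist'); save(im,'w4.png',1.2)
E
```

```text
t: 6.38
eef_pos: [0.6433, -0.1697, 0.0394]
tool_rot: [-0.077, 0.997, -0.0, 0.001]
force: [-0.8, 0.2, -0.7]
grip_width: 0.0092
grasp_force: 48.9
t: 6.72
eef_pos: [0.6435, -0.1697, 0.0391]
tool_rot: [-0.077, 0.997, -0.0, 0.0]
force: [-0.4, 0.1, 0.4]
grip_width: 0.0301
grasp_force: 0.0
t: 7.22
eef_pos: [0.6447, -0.17, 0.1513]
tool_rot: [-0.077, 0.997, -0.001, 0.003]
force: [0.2, 0.1, -0.4]
grip_width: 0.0296
grasp_force: 0.0
turn -1.078 then shift cm [22.56 14.36  5.04] | pos [ 0.6447 -0.17    0.1513] psi 1.724 j7 1.99 F [ 0.2  0.1 -0.4] w 0.0296 tilt 0.006 t 7.22
```

View pics/w4.png

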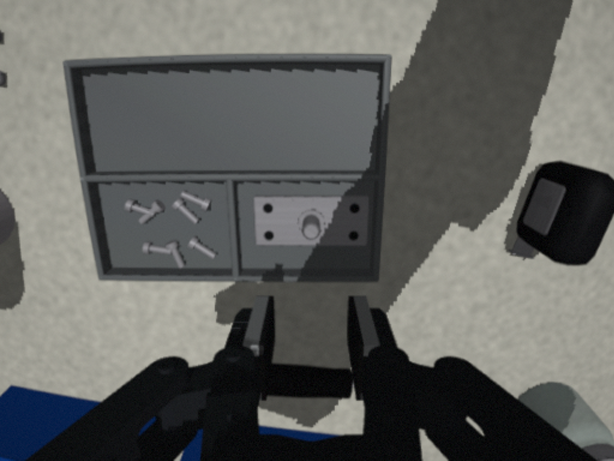

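The bracket lies flat inside the empty short compartment at (311,222), with its stud up. Next is the stay arm.

```bash
python3 -m creep '[[0,0,0,0.12],[0,0,0,0.12],[0,0,0,0.12],[0,0,0,0.12],[0,0,0,0.12],[0,0,0,0.12],[0,0,0,0.12],[0,0,0,0.12],[0,0,0,0.12]]' 4.5
python3 -m creep '[[0,0,0,0.12],[0,0,0,0.12],[0,0,0,0.12],[0,0,0,0.12],[0,0,0,0.12],[0,0,0,0.12],[0,0,0,0.12],[0,0,0,0.143]]'
python3 -m creep '[[-2.8,-1.8,0,0],[-2.8,-1.8,0,0],[-2.8,-1.8,0,0],[-2.8,-1.8,0,0],[-2.8,-1.8,0,0],[-2.8,-1.8,0,0],[-2.8,-1.8,1.5,0],[-2.9,-1.8,2,0],[0,0,0,0],[0,0,0,0]]'
python3 - <<'E'
from h import *
go(.4344,-.3350,.022,1.2313+np.pi/2)
c,T,im,d=grab('wrist'); save(im,'w5.png',1.2); np.savez('w5.npz',im=im,T=T)
E
```

```text
t: 8.07
eef_pos: [0.6421, -0.1692, 0.1464]
tool_rot: [0.45, 0.893, -0.0, -0.002]
force: [-1.0, -1.4, 0.5]
grip_width: 0.0444
grasp_force: 0.0
t: 8.73
eef_pos: [0.6422, -0.1691, 0.1464]
tool_rot: [0.813, 0.583, -0.001, -0.001]
force: [0.2, 1.1, 0.2]
grip_width: 0.0453
grasp_force: 0.0
t: 9.57
eef_pos: [0.4318, -0.3387, 0.1116]
tool_rot: [0.813, 0.582, -0.002, -0.002]
force: [-0.2, 0.3, -0.6]
grip_width: 0.0449
grasp_force: 0.0
turn 0.012 then shift cm [0.43 0.17 8.96] | pos [ 0.4318 -0.3387  0.1116] psi -0.327 j7 0.81 F [-0.2  0.3 -0.6] w 0.0449 tilt 0.006 t 9.57
```

View pics/w5.png

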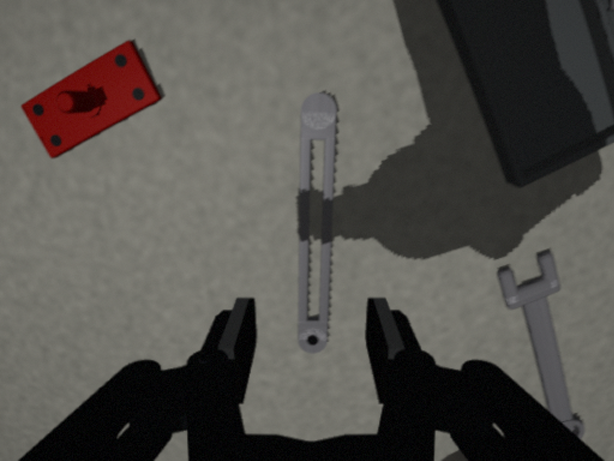

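Run:
```python
from h import *
T=np.load('w5.npz')['T']; c=r.calibration('wrist')
s=onplane(c,T,np.array([(319,93),(313,352)])/1.2,.006); e=s[0]-s[1]; psi=np.arctan2(e[1],e[0]); m=s.mean(0); print(m,psi,np.linalg.norm(e))
go(m[0],m[1],.022,psi+np.pi/2)
```

```text
[ 0.43517811 -0.33671102  0.006     ] 1.2248587802096922 0.1694578183453707
turn 0.023 then shift cm [0.09 0.09 9.01] | pos [ 0.4343 -0.3374  0.1121] psi -0.323 j7 0.81 F [1.4 0.  0. ] w 0.0448 tilt 0.004 t 9.62
```

```bash
python3 -m creep '[[0.1,0.1,2.5,0.02],[0,0,2.5,0],[0,0,2.5,0],[0,0,1.5,0],[0,0,0,0],[0,0,0,0]]'
python3 -m creep '[[0,0,0,0],[0,0,0,0],[0,0,0,0],[0,0,0,0],[0,0,0,0],[0,0,0,0]]' 0 60
python3 -m creep '[[0,0,-1,0],[0,0,-2,0],[0,0,-2.5,0],[0,0,-2.5,0],[0,0,0,0]]'
python3 - <<'E'
from h import *
go(.579,-.2323,.09,1.7255+np.pi/2)
E
```

```text
t: 10.12
eef_pos: [0.4377, -0.3356, 0.0228]
tool_rot: [0.816, 0.578, 0.0, -0.001]
force: [0.7, 1.0, -0.1]
grip_width: 0.0451
grasp_force: 0.0
t: 10.62
eef_pos: [0.4375, -0.3376, 0.0248]
tool_rot: [0.817, 0.577, 0.0, 0.001]
force: [-0.4, 0.6, 6.7]
grip_width: 0.0
grasp_force: 3.2
t: 11.03
eef_pos: [0.4389, -0.3394, 0.1084]
tool_rot: [0.817, 0.577, 0.001, 0.005]
force: [0.3, -0.3, 0.4]
grip_width: 0.0001
grasp_force: 0.0
turn -0.496 then shift cm [ 8.44 15.48  1.88] | pos [ 0.4389 -0.3394  0.1084] psi -0.341 j7 0.80 F [ 0.3 -0.3  0.4] w 0.0001 tilt 0.009 t 11.03
```

The fingers closed above the thin bar, so I was too high. I'll look again and then go lower with a smaller opening.

```bash
python3 -m creep '[[0,0,0,0],[0,0,0,0],[0,0,0,0],[0,0,0,0]]' 3
python3 - <<'E'
from h import *
go(.437,-.337,.022)
c,T,im,d=grab('wrist'); save(im,'w6.png',1.2); np.savez('w6.npz',im=im,T=T)
E
```

```text
t: 11.37
eef_pos: [0.4363, -0.3364, 0.1025]
tool_rot: [0.817, 0.577, -0.0, -0.001]
force: [-0.4, 0.6, 0.1]
grip_width: 0.0299
grasp_force: 0.0
turn 0.000 then shift cm [-0.04  0.1   8.05] | pos [ 0.4363 -0.3364  0.1025] psi -0.341 j7 0.81 F [-0.4  0.6  0.1] w 0.0299 tilt 0.002 t 11.37
```

View pics/w6.png

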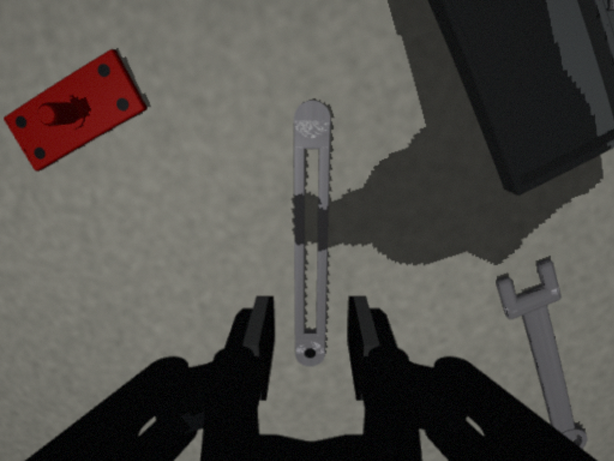

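The stay is aligned between the fingers (bar and finger midpoint both at column 311) and has not moved.

```bash
python3 -m creep '[[0,0,2.5,0],[0,0,2.5,0],[0,0,2,0],[0,0,1,0],[0,0,0.5,0],[0,0,0,0],[0,0,0,0]]'
python3 -m creep '[[0,0,0,0],[0,0,0,0],[0,0,0,0],[0,0,0,0],[0,0,0,0],[0,0,0,0]]' 1 60
```

```text
t: 12.0
eef_pos: [0.4369, -0.3375, 0.0189]
tool_rot: [0.817, 0.577, -0.0, 0.0]
force: [-0.2, 0.1, 0.2]
grip_width: 0.0296
grasp_force: 0.0
t: 12.5
eef_pos: [0.437, -0.3376, 0.0193]
tool_rot: [0.817, 0.577, 0.0, 0.001]
force: [0.1, 0.7, 5.9]
grip_width: 0.0177
grasp_force: 60.2
```

```bash
python3 -m creep '[[0,0,-1,0],[0,0,-2,0],[0,0,-2.5,0],[0,0,-2,0],[0,0,0,0],[0,0,0,0]]'
python3 - <<'E'
from h import *
go(.579,-.2323,.09,1.7255+np.pi/2)
E
```

```text
t: 13.0
eef_pos: [0.4374, -0.3371, 0.0945]
tool_rot: [0.817, 0.577, 0.0, 0.001]
force: [-0.6, 0.8, -1.2]
grip_width: 0.0176
grasp_force: 58.9
turn -0.495 then shift cm [ 8.18 15.6   0.46] | pos [ 0.4374 -0.3371  0.0945] psi -0.340 j7 0.82 F [-0.6  0.8 -1.2] w 0.0176 tilt 0.002 t 13.00
```

```bash
python3 -m creep '[[0,0,0,-0.12],[0,0,0,-0.12],[0,0,0,-0.12],[0,0,0,-0.12],[1.4,2.6,0,-0.015],[1.4,2.6,0,0],[1.4,2.6,0,0],[1.4,2.6,0,0],[1.3,2.6,0,0],[1.3,2.6,0,0]]'
python3 -m creep '[[0,0,0,0],[0,0,0,0]]'
python3 - <<'E'
from h import *
go(.579,-.2323,.03,1.7255+np.pi/2)
c,T,im,d=grab('wrist'); save(im,'w7.png',1.2)
c,T,im,d=grab('top'); save(im[145:275,265:425],'crop4.png',4)
E
```

```text
t: 13.83
eef_pos: [0.5787, -0.2304, 0.0916]
tool_rot: [0.65, 0.76, -0.0, -0.002]
force: [0.2, -0.6, -2.3]
grip_width: 0.0179
grasp_force: 58.9
t: 14.0
eef_pos: [0.5796, -0.2289, 0.0912]
tool_rot: [0.649, 0.761, 0.0, -0.002]
force: [-0.2, -0.9, -0.8]
grip_width: 0.0178
grasp_force: 59.0
turn 0.005 then shift cm [-0.34 -0.09  6.12] | pos [ 0.5796 -0.2289  0.0912] psi 0.159 j7 0.89 F [-0.2 -0.9 -0.8] w 0.0178 tilt 0.004 t 14.00
```

View pics/w7.png

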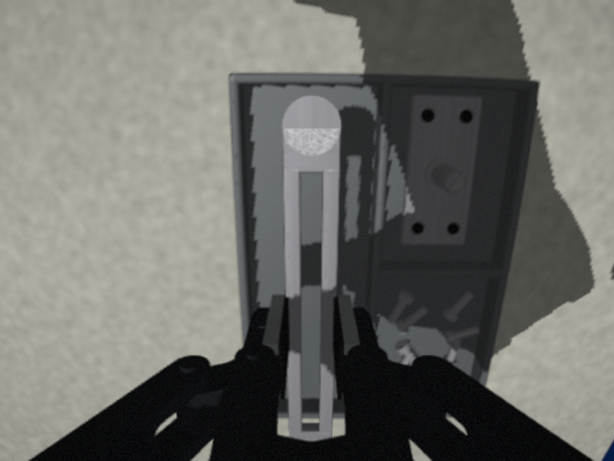

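Run:
```python
from h import *
c,T=wfc('wrist')
t=onplane(c,T,np.array([(312,96)])/1.2,.079)[0]; q=onplane(c,T,np.array([(231,74),(538,82)])/1.2,.018)
e=(q[1]-q[0])[:2]; print(np.linalg.norm(e)); e/=np.linalg.norm(e); print('tip',t,'corners',q)
ey=-e; ex=np.array([ey[1],-ey[0]]); d=t[:2]-(q[0]+q[1])[:2]/2; print('tip in tray frame: x',103+1000*d@ex,'y',1000*d@ey, 'tcp', 103+1000*(r.state()['eef_pos'][:2]-(q[0]+q[1])[:2]/2)@ex,1000*(r.state()['eef_pos'][:2]-(q[0]+q[1])[:2]/2)@ey)
```

```text
0.14992843702091752
tip [ 0.56426353 -0.14911764  0.079     ] corners [[ 0.52426337 -0.14367495  0.018     ]
 [ 0.67268501 -0.12247227  0.018     ]]
tip in tray frame: x 91.95524377270834 y 36.13576672334455 tcp 7.417169217141421 35.282950884520204
```

```bash
python3 -m creep '[[-0.5,0,2,0],[0,0,2,0],[0,0,1.6,0],[0,0,0.7,0],[0,0,0.2,0],[0,0,0,0],[0,0,0,0]]'
python3 -m creep '[[0,0,0,0],[0,0,0,0],[0,0,0,0],[0,0,0,0]]' 2.9
python3 -m creep '[[0,0,-1,0],[0,0,-2,0],[0,0,-3,0],[0,0,-4,0],[0,0,-4,0],[0,0,0,0],[0,0,0,0]]'
python3 - <<'E'
from h import *
go(.6091,.2962,.33,.50)
c,T,im,d=grab('wrist'); save(im[0:384:2,0:512:2],'w8a.png',1); w=im
c,T,im,d=grab('top'); 
a=cv2.resize(w,(512,384)); b=cv2.resize(im[120:275,265:425],(372,360)); b=cv2.copyMakeBorder(b,0,24,0,0,0)
save(np.hstack([a[:, :420],b]),'w8.png'); np.savez('top3.npz',im=im,d=d)
E
```

```text
t: 14.68
eef_pos: [0.5796, -0.2383, 0.0293]
tool_rot: [0.651, 0.759, -0.0, 0.001]
force: [0.2, -0.3, -0.3]
grip_width: 0.0174
grasp_force: 59.0
t: 15.02
eef_pos: [0.5799, -0.2375, 0.0292]
tool_rot: [0.651, 0.759, 0.0, 0.001]
force: [-0.3, 0.3, -0.4]
grip_width: 0.0288
grasp_force: 0.0
t: 15.6
eef_pos: [0.581, -0.2385, 0.1726]
tool_rot: [0.651, 0.759, 0.001, 0.004]
force: [-0.0, -0.2, -1.8]
grip_width: 0.0288
grasp_force: 0.0
turn -0.346 then shift cm [ 45.49  28.18 -15.88] | pos [ 0.581  -0.2385  0.1726] psi 0.154 j7 0.85 F [-0.  -0.2 -1.8] w 0.0288 tilt 0.008 t 15.60
```

View pics/w8.png

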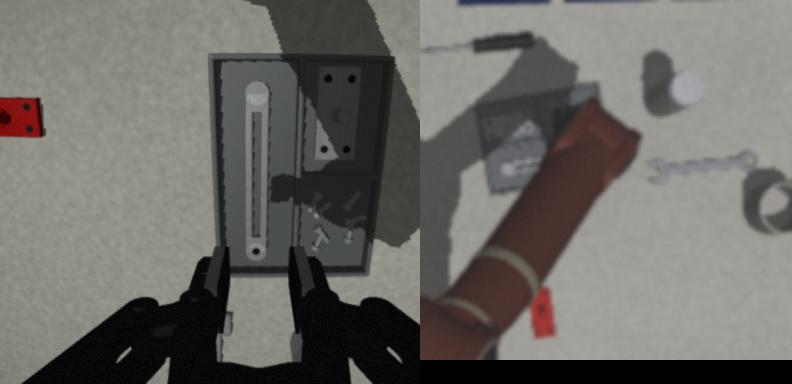

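Both parts lie flat in their compartments, the stay at (257,170) and the bracket at (340,115) in the left panel. That was my 11th picture, one over the limit, so I'll view no more and measure the handle by numbers only.

```bash
python3 -m creep '[[0,0,-3.2,-0.115],[0,0,-3.2,-0.115],[0,0,-3.2,-0.116],[0,0,-3.2,0],[0,0,-3.2,0],[3,1.85,-0.4,0],[3,1.85,-0.4,0],[3,1.85,-0.4,0],[3,1.85,-0.4,0],[3,1.85,-0.4,0]]' 6
python3 -m creep '[[3,1.85,0,0],[3,1.85,0,0],[3,1.85,0,0],[3,1.85,0,0],[3,1.85,0,0],[3,1.85,0,0],[3,1.85,0,0],[3,1.85,0,0],[3,1.85,0,0],[3,1.85,0,0]]'
python3 -m creep '[[0.5,0.4,0,0],[0,0,0,0],[0,0,0,0]]'
python3 - <<'E'
from h import *
go(.6091,.2962,.223,.50)
c,T,im,d=grab('wrist'); P=cloud(c,T,d); z=P[:,:,2]
n=np.hypot(P[:,:,0]-.609,P[:,:,1]-.296)<.1
print('lid z',np.median(z[n&(z>.15)&(z<.2)]))
m=n&(z>.217)&(z<.24)&(d>.1); q=P[m]; print(len(q))
x=q[:,:2]; o=np.median(x,0); k=np.array([np.cos(.5),np.sin(.5)]); l=np.array([-k[1],k[0]])
a=(x-[.6091,.2962])@k; b=(x-[.6091,.2962])@l
print('off along chest x',np.percentile(a,[2,10,50,90,98]),'y',np.percentile(b,[1,50,99]),'z',np.percentile(q[:,2],[50,95]))
vx,vy,_,_=cv2.fitLine(x.astype(np.float32),cv2.DIST_HUBER,0,.01,.01).ravel(); print('bar yaw -pi/2', np.arctan(vy/vx)+np.pi/2)
v,u=np.nonzero(m); print('px',u.min(),u.max(),v.min(),v.max())
E
```

```text
t: 16.53
eef_pos: [0.5878, -0.0594, 0.3467]
tool_rot: [0.51, 0.86, -0.001, -0.002]
force: [0.7, 1.1, 0.1]
grip_width: 0.0598
grasp_force: 0.0
t: 17.37
eef_pos: [0.6063, 0.2923, 0.3462]
tool_rot: [0.51, 0.86, -0.002, -0.001]
force: [1.2, -0.0, -0.3]
grip_width: 0.0598
grasp_force: 0.0
t: 17.62
eef_pos: [0.608, 0.2962, 0.3464]
tool_rot: [0.51, 0.86, -0.002, -0.001]
force: [1.0, -0.7, 0.3]
grip_width: 0.0599
grasp_force: 0.0
turn -0.000 then shift cm [-0.04  0.15 12.34] | pos [0.608  0.2962 0.3464] psi 0.500 j7 0.19 F [ 1.  -0.7  0.3] w 0.0599 tilt 0.004 t 17.62
lid z 0.18752614264755257
1728
off along chest x [-0.00572815 -0.0049274  -0.00115636  0.0029834   0.00388592] y [-0.05619636  0.00874091  0.05662157] z [0.22795557 0.22961168]
bar yaw -pi/2 0.5009301
px 254 267 120 259
```

The handle is found: its axis is within 1 mm of the estimate and the bar's top is at z 0.229. I'll go down, grip, and compute the arc.

```bash
python3 -m creep '[[0,0,2,0],[0,0,2.5,0],[0,0,2.5,0],[0,0,2.5,0],[0,0,2,0],[0,0,0.7,0],[0,0,0,0],[0,0,0,0]]'
python3 -m creep '[[0,0,0,0],[0,0,0,0],[0,0,0,0],[0,0,0,0],[0,0,0,0],[0,0,0,0],[0,0,0,0]]' 0 40
python3 - <<'E'
from h import *
go(.6091,.2962,.223,.5)
th=np.linspace(0,np.pi/4,19)+np.arctan2(68,185); p=np.hypot(18.5,6.8)*np.c_[np.cos(th),-np.sin(th)]
print(np.diff(p,axis=0).round(2).tolist())
E
```

```text
t: 18.33
eef_pos: [0.6091, 0.2955, 0.2274]
tool_rot: [0.511, 0.86, 0.0, 0.001]
force: [0.1, -0.6, 0.9]
grip_width: 0.0602
grasp_force: 0.0
t: 18.92
eef_pos: [0.6086, 0.297, 0.2275]
tool_rot: [0.51, 0.86, 0.001, 0.0]
force: [-0.4, 0.6, 4.3]
grip_width: 0.0082
grasp_force: 39.1
turn 0.000 then shift cm [-0.09  0.    0.45] | pos [0.6086 0.297  0.2275] psi 0.500 j7 0.23 F [-0.4  0.6  4.3] w 0.0082 tilt 0.001 t 18.92
[[-0.31, -0.8], [-0.35, -0.79], [-0.38, -0.77], [-0.42, -0.75], [-0.45, -0.73], [-0.48, -0.71], [-0.51, -0.69], [-0.54, -0.67], [-0.57, -0.64], [-0.6, -0.62], [-0.62, -0.59], [-0.65, -0.56], [-0.67, -0.54], [-0.7, -0.51], [-0.72, -0.48], [-0.74, -0.44], [-0.76, -0.41], [-0.77, -0.38]]
```

```bash
python3 -m creep '[[0,-0.31,-0.8,0],[0,-0.35,-0.79,0],[0,-0.38,-0.77,0],[0,-0.42,-0.75,0],[0,-0.45,-0.73,0],[0,0,0,0]]'
python3 - <<'E'
from h import *
go(.6091,.2962,.223,.5); print(r.state()['torque'])
E
```

```text
t: 19.42
eef_pos: [0.5915, 0.2877, 0.2674]
tool_rot: [0.51, 0.86, 0.001, 0.001]
force: [4.4, 2.4, -1.8]
grip_width: 0.0083
grasp_force: 39.3
turn -0.000 then shift cm [-0.1   1.94  4.44] | pos [0.5915 0.2877 0.2674] psi 0.500 j7 0.22 F [ 4.4  2.4 -1.8] w 0.0083 tilt 0.003 t 19.42
[ 0.4435452  -0.92281031 -0.02033815]
```

```bash
python3 -m creep '[[0,-0.48,-0.71,0],[0,-0.51,-0.69,0],[0,-0.54,-0.67,0],[0,-0.57,-0.64,0],[0,-0.6,-0.62,0],[0,-0.62,-0.59,0],[0,-0.65,-0.56,0]]'
python3 -m creep '[[0,-0.67,-0.54,0],[0,-0.7,-0.51,0],[0,-0.72,-0.48,0],[0,-0.74,-0.44,0],[0,-0.76,-0.41,0],[0,-0.77,-0.38,0],[0,0,0,0],[0,0,0,0],[0,0,0,0]]'
python3 - <<'E'
from h import *
go(.519,.247,.334,.5); print(r.state()['torque'])
T0=np.array([.4467,.2075,.155]); k=np.array([np.cos(.5),np.sin(.5)])
for n in ['top','scene','wrist']:
    c,T,im,d=grab(n); P=cloud(c,T,d); q=P-T0; a=q[:,:,:2]@k; b=q[:,:,:2]@np.array([-k[1],k[0]]); z=q[:,:,2]
    m=(d>.1)&(abs(b)<.155)&(abs(a*np.sin(.785)-z*np.cos(.785)+.03)<.05)&(a*.707+z*.707<.215)&(a*.707+z*.707>.03)&(abs(b)>.075)
    A=a[m];Z=z[m]
    if len(A)<100: print(n,len(A)); continue
    w=np.ones(len(A),bool)
    for _ in range(6):
        f=np.polyfit(A[w],Z[w],1); res=Z-np.polyval(f,A); w=abs(res)<max(.004,2*np.median(abs(res[w])))
    print(n,len(A),w.sum(),'angle',np.arctan(f[0]),'offset',f[1]*np.cos(np.arctan(f[0])))
E
```

```text
t: 20.0
eef_pos: [0.5584, 0.2697, 0.3116]
tool_rot: [0.51, 0.86, 0.003, 0.002]
force: [5.2, 3.0, 0.6]
grip_width: 0.0082
grasp_force: 38.9
t: 20.75
eef_pos: [0.5208, 0.2491, 0.3406]
tool_rot: [0.51, 0.86, 0.004, 0.003]
force: [5.7, 3.1, 4.9]
grip_width: 0.0083
grasp_force: 39.8
turn 0.001 then shift cm [-0.1  -0.27  0.66] | pos [0.5208 0.2491 0.3406] psi 0.501 j7 0.20 F [5.7 3.1 4.9] w 0.0083 tilt 0.010 t 20.75
[ 0.73115065 -1.26836461 -0.02169413]
top 1266 872 angle 0.759414059102668 offset 0.03182661700058561
scene 188 188 angle 0.7680499634738107 offset 0.031417726034102894
wrist 24686 24654 angle 0.7644343681994714 offset 0.03323967706993464
```

```bash
python3 -m creep '[[0,-0.2,-0.1,0],[0,-0.15,-0.07,0],[0,0,0,0],[0,0,0,0],[0,0,0,0],[0,0,0,0],[0,0,0,0],[0,0,0,0]]'
python3 - <<'E'
from h import *
T0=np.array([.4467,.2075,.155]); k=np.array([np.cos(.5),np.sin(.5)])
for i in range(2):
    c,T,im,d=grab('wrist'); P=cloud(c,T,d); q=P-T0; a=q[:,:,:2]@k; b=q[:,:,:2]@np.array([-k[1],k[0]]); z=q[:,:,2]; s=.707*(a+z)
    m=(d>.1)&(abs(b)<.155)&(abs(b)>.075)&(abs(.707*(z-a)-.03)<.05)&(s<.215)&(s>.03)
    f=np.polyfit(a[m],z[m],1); print('angle',np.arctan(f[0]))
go(.519,.247,.334,.5); s=r.state(); print(s['grasp_force'],abs(s['qd']).max())
# parts in tray: heights & bright pixels in top view
c,T,im,d=grab('top'); g=cv2.cvtColor(im,cv2.COLOR_RGB2GRAY).astype(float)
v,u=np.mgrid[:384,:512]; W=onplane(c,T,np.c_[u.ravel(),v.ravel()],.01)[:,:2].reshape(384,512,2)-[.6152,-.2266]
ex=np.array([np.cos(1.726),np.sin(1.726)]); ey=np.array([-ex[1],ex[0]]); X=W@ex;Y=W@ey
for n,mm in [('stay',(abs(X)<.096)&(abs(Y-.0365)<.031)),('br',(abs(X-.05)<.044)&(abs(Y+.0365)<.031))]:
    t,_=cv2.threshold(g[mm].astype(np.uint8),0,255,cv2.THRESH_OTSU); p=mm&(g>t); print(n,t,p.sum(),X[p].mean(),Y[p].mean(),np.ptp(X[p]),np.ptp(Y[p]))
E
```

```text
t: 21.57
eef_pos: [0.5179, 0.2476, 0.3421]
tool_rot: [0.51, 0.86, 0.004, 0.003]
force: [5.6, 2.7, 6.3]
grip_width: 0.0082
grasp_force: 39.8
angle 0.7835048293372087
angle 0.7832339383941719
turn 0.001 then shift cm [-0.1   0.06  0.81] | pos [0.5179 0.2476 0.3421] psi 0.501 j7 0.20 F [4.9 2.3 6.3] w 0.0083 tilt 0.010 t 21.67
39.83952462673187 0.0015152463095626872
stay 115.0 196 -0.0001970763861947509 0.03731910856321756 0.1686265002679525 0.02331056923110758
br 115.0 189 0.05419075290833312 -0.03206769527647739 0.07843821867812062 0.03796874200723666
```

```bash
python3 -c "from bench import r; print(r.hand_in())"
```

```text
the job is handed in; nothing more can be done
None
```

I handed the job in with the stay arm and stud bracket measured inside their compartments and released, and the lid held steady by its handle at about 0.783 rad (45°); the hand-in gave no verdict, I viewed 11 pictures against the limit of 10, and the first stay-arm grasp missed and was redone.

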